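Third hand: seat the plugs and hold a coolant housing against the jig's sprung stop

ROBOT

A 6-joint arm with a two-finger parallel gripper is mounted at the origin on the work surface. World frame = base frame: x ahead of the robot, y to its left, z up, the work surface at z = 0. Lengths are in m, angles in rad, forces in N, time in s.
With the tool pointing down it reaches from about 0.375 to 0.9 m from the base axis. Payload 3.1 kg.
Tool frame: the origin (TCP) lies between the finger pads; the fingertips stand 8 mm ahead of it and the grasp point (between the pads) lies 11 mm behind it; z points along the fingers, y is the line along which they close (so a half turn about z gives the same grasp; the last joint's range is limited). The gripper opens to 85 mm and grips with 20 to 120 N. Pads are 22 mm wide; open, the fingers measure 114 mm over their backs; the gripper's body (76 mm by 85 mm) begins 54 mm behind the grasp point. The pads swing forward as they close: fully open they stand 13 mm farther back than shut.
Start: joints at [0.96, 0.527, 1.433, -0, 1.181, -0.178], TCP at [0.262, 0.567, 0.206] pointing down, gripper open.
Joint ranges: [-3.08, 3.08], [-0.75, 2.2], [0.22, 2.44], [-1.43, 4.57], [0, 2.65], [-2.85, 2.85]. Speed limits (rad/s): [2.79, 2.79, 3.14, 3.14, 3.14, 3.14].

INTERFACE

Orientations are given as a unit quaternion [x, y, z, w].
In Python, from station import readout, cams, sign_off gives the robot as it stands.
- The arm moves only by the tool send_rows, never from a script. Its argument "commands" is text: rows parted by semicolons, each of 5 numbers parted by spaces: the finger opening in mm, from 0 to 85.4, then the shift along the tool's x, y, z each as a share of 0.02 m, from -1 to 1, then the turn about the tool's z as a share of 4 degrees, from -1 to 1. In form: grip dx dy dz spin; .... A call has 1 to 20 rows; each row shifts and turns the commanded pose from where the row before left it, along the tool's axes as they then stand; what a row does not reach is not made up. A row lasts 1/12 s, in which the tool goes at most 41.7 mm and 7.16 degrees, less where a joint would pass 70% of its speed; a pose out of reach is approached as far as the arm can. A call with a number of a shift or a turn outside -1 to 1 is refused whole. A call with a gripper value outside its range is refused whole. The fingers move at their own pace and stop on an object; "grip_force" is the grip in N (left out, the last holds). Time passes only in rows, so rows that do not move let the fingers close. It gives the time, the measured TCP pose, the force, the opening and the grip force at its end, in the units of the state.
- readout.sense(): the state, without advancing time (a new reading comes with each control period).
- cams.snapshot(name): name is "scene" or "top"; returns a dict with "pixels" (400x640x3 uint8, red, green, blue), "intrinsics" (3x3 intrinsics, pixels), "eye" and "rotation" of the camera in the world. Camera axes: x right, y down, z forward; pixel columns grow to the right and rows downward; lengths in m; the calibration is good to about 2 mm. A picture is of the moment at which its call begins. There is no depth.
- sign_off(): hands the job in; it is judged then, once.
The state is a dict: "t": time; "q": joint angles; "qd": joint speeds; "tau": joint torques, N m; "tcp_pos": TCP position; "tool_rot": TCP orientation; "force": force on the tool from outside, world axes, zero at the start; "ft_torque": the same for the moment, N m; "finger_gap": opening from 0.0 (shut) to 1.0 (fully open); "gripper_force": force on a finger pad.
Only numpy, scipy, OpenCV 4.12 (cv2) and the standard library are available. Lean on these libraries where they do the work, as an engineer would, in place of code of your own. Each camera call takes 0.05 s, during which the arm holds its last target. There are 200 camera calls.

TASK

Press both steel plugs on top of the aluminium coolant housing fully home, then set the housing upright on the bed of the jig and press its flat flange squarely and centrally against the sprung stop, so that the stop's pointers stand between their two pins (about 11 N), without ramming the stop back to its end. Finish while still holding it pressed there steadily, as a third hand for me to bolt it down: do not let go. Leave the other things on the table where they are.

Things in the scene. Friction and masses are not known exactly. Their poses are not given: they have to be found in the camera images.
- housing_mid (a point): Cast aluminium coolant housing, loose, 0.35 to 0.7 kg, standing on its flat underside. This point is 22 mm above the underside; x points out of the flat mounting flange, y across, z up. Its block runs from x = -40 to +38 mm, is 50 mm wide (y = -25 to +25; grip it across these sides), and its top is 42 mm above the underside.
- plug_rear_top (a point): Top centre of the steel push-in plug nearer the pipe stub, on the housing's top at x = -22, y = 0 mm of the housing. Round head 26 mm across, 6 mm thick; when home the head sits on the housing and this point is 48 mm above the housing's underside; it starts 5 to 8 mm higher. Pushing it in takes about 9 N, and it stays where it is pushed to.
- plug_front_top (a point): The same for the second, identical plug, nearer the flange, at x = +14 mm, y = 0 of the housing.
- plug_rear (a joint): how far the rear plug is pressed in, m: 0 = 8 mm proud, 0.008 = fully home (head down on the housing)
- plug_front (a joint): the same for the front plug
- jig_bed (a point): Fixed steel assembly jig: centre of the top of its flat bed, 12 mm above the table. x points along the jig towards the stop (the pressing direction), z up. Bed 250 mm along x, 124 mm across, open at the sides and the -x end. A fixed bracket 100 mm wide stands behind the stop at x = +107 to +121 mm, up to 56 mm above the bed.
- stop_face (a point): Centre of the front face of the jig's sprung stop, an upright aluminium pad 70 mm wide, 15 mm thick, from 4 to 44 mm above the bed. Axes as the jig; the face looks to -x and is at jig x = +45 mm when free; this point is 24 mm above the bed. A thin pointer sticks out of each side near its top, and beside each pointer's path stand two thin pins 10 mm apart along x.
- stop (a joint): how far the stop is pushed in along jig x, m: 0 free, 0.030 at its end. Spring of 0.8 N per mm, so 14 mm is about 11 N; it springs back when let go. Pointer at the first pin at 0.009, at the second at 0.019.
- housing: The same housing; origin at the middle of its underside, axes as housing_mid. Mounting flange: upright plate from x = +38 to +48 mm, 66 mm wide, 46 mm high; its flat face at x = +48 mm goes against the stop. A round pipe stub (32 mm across at its rim) sticks out of the other end to x = -70 mm, its axis 22 mm above the underside.
- wrench: loose open-ended wrench lying flat; origin at its underside; not part of the job
- screwdriver: loose screwdriver lying flat; origin at its underside; not part of the job
- mug: loose blue mug, 76 mm across, 85 mm high; origin at its underside; not part of the job
- headlamp: loose round headlamp lying lens up, 144 mm across, 84 mm high; origin at its underside; not part of the job
- gear: loose gear ring lying flat, 84 mm across, 16 mm high; origin at its underside; not part of the job
- bearing: loose ball-bearing ring lying flat, 40 mm across, 12 mm high; origin at its underside; not part of the job
- carton: loose cardboard carton 90 x 70 x 80 mm high; origin at its underside; not part of the job
Mind the look-alikes: they are no part of the job. Leave any green look-alike of the housing alone.

How it is judged:
By the outcome, as a careful person would: the job done as asked, in the order asked, and still so for the second after the job is handed in, while the arm keeps its last pose, push and grip.
It also fails if it takes over 51 s, if anything falls off the work surface, if the arm or the gripper's body presses on something with over 40 N, if the wrist force passes 120 N, or if a joint passes its speed limit or range.

## Working session

There is one attempt and no reset: what is moved stays moved. The work goes in short steps, Python scripts to look and compute and a tool call to move; the robot and the scene stay as the last step left them, time stands still between calls to the robot, and variables do not carry over. Pictures are saved under pics/ and viewed, at most 10 in all, crops included, and the job is handed in when it is done.

Besides the shell and the picture viewer there is one more tool, called after ">>>" as a command line: name --argument value ..., lists and objects as JSON in quotes. send_rows: Moves the arm, as the interface text tells. Its arguments: {"type":"object","properties":{"commands":{"type":"string"},"grip_force":{"type":"number"}},"required":["commands"]}

```bash
mkdir -p pics; ls
cat > h.py <<'E'
import numpy as np, cv2
from station import readout, cams, sign_off
def snap(n,f):
    s=cams.snapshot(n); cv2.imwrite('pics/'+f,s['pixels'][...,::-1]); np.savez('pics/'+n+'.npz',**{k:np.array(s[k]) for k in s}); return s
def ray(s,u,v,z):
    K=np.array(s['intrinsics']);R=np.array(s['rotation']);e=np.array(s['eye'])
    d=R@np.linalg.solve(K,[u,v,1.]); return e+d*(z-e[2])/d[2]
def proj(s,p):
    c=np.array(s['rotation']).T@(np.array(p)-np.array(s['eye'])); c=np.array(s['intrinsics'])@c; return c[:2]/c[2]
E
python3 - <<'E'
from h import *
for n in('scene','top'):
    s=snap(n,n+'0.png'); print(n,s['eye'],np.array(s['rotation']).round(3).tolist(),np.array(s['intrinsics']).tolist())
r=readout.sense(); print(r)
E
```

```text
pics
scene [1.29544284 0.17418025 1.01121113] [0.6, 0.72, -0.274, -0.216] [[496.51205174525, 0.0, 317.52361026298377], [0.0, 496.51205174525, 198.5198673816914], [0.0, 0.0, 1.0]]
top [ 0.38351272 -0.0149252   1.28448809] [-0.697, 0.715, -0.04, 0.043] [[376.48354859278356, 0.0, 323.36309262440125], [0.0, 376.48354859278356, 198.75065322923507], [0.0, 0.0, 1.0]]
{'t': 0.1, 'q': array([ 9.59505774e-01,  5.28380411e-01,  1.43377100e+00,  2.24954311e-05,
        1.18138616e+00, -1.78484068e-01]), 'qd': array([-1.68261313e-03, -2.47912557e-03, -1.68031637e-03, -4.03355536e-04,
        9.31829066e-05, -8.91453206e-04]), 'tau': array([-7.26628168e-04, -4.43305886e+01, -1.78585982e+01, -2.10457788e-04,
        3.92184797e-03,  8.32332432e-06]), 'tcp_pos': array([0.26169649, 0.56682002, 0.20512809]), 'tool_rot': array([ 2.14722231e-01,  9.76674673e-01, -8.93618615e-04, -3.83710693e-04]), 'force': array([ 0.42461503, -1.33458731, -0.69618503]), 'ft_torque': array([-0.03484508,  0.0066661 , -0.00246252]), 'gripper_force': 0.0, 'finger_gap': 1.0014776513104222}
```

Run:
```python
t=open('h.py').read().replace("R=np.array(s['rotation'])","R=rot(s)").replace("np.array(s['rotation']).T","rot(s).T")
t=t.replace("def snap","from scipy.spatial.transform import Rotation as Ro\ndef rot(s):\n    return Ro.from_quat(s['rotation']).as_matrix()\ndef snap")
open('h.py','w').write(t)
```

```text
(no output)
```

View pics/scene0.png

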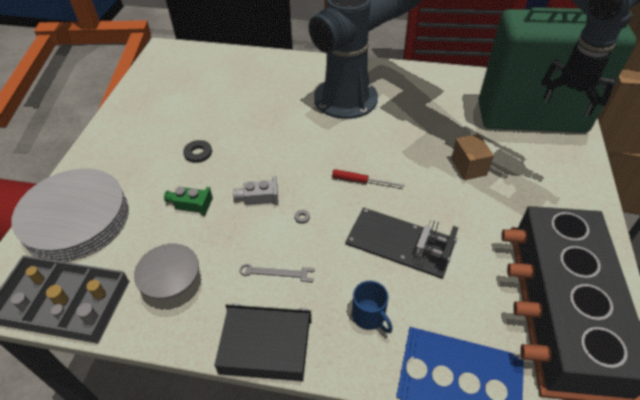

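View pics/top0.png

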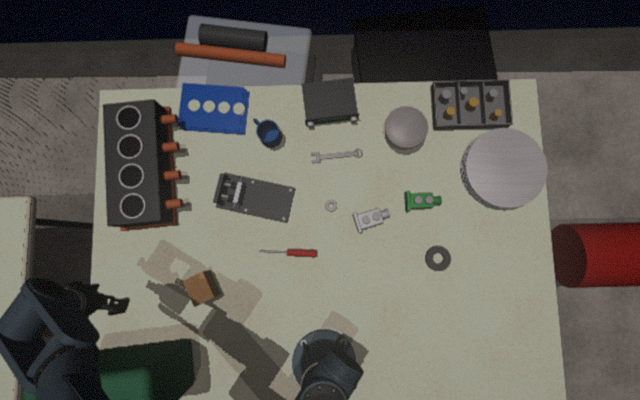

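The scene view shows the aluminium housing at about (257,191), with its flange to the right, the green look-alike at (188,199), and the jig at (402,240) with its stop at (435,243). In the top view the housing is at (371,218) and the jig at (255,197), with the stop at its left end. Next I'll enlarge both.

Run:
```python
from h import *
t=cv2.imread('pics/top0.png'); s=cv2.imread('pics/scene0.png')
f=lambda i,x,y,w,h:cv2.resize(i[y:y+h,x:x+w],(400,300),interpolation=cv2.INTER_CUBIC)
m=np.vstack([np.hstack([f(t,345,198,50,37.5.__int__()),f(t,206,162,100,75)]),np.hstack([f(s,225,168,64,48),f(s,340,195,128,96)])])
cv2.imwrite('pics/crop.png',m)
```

```text
(no output)
```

View pics/crop.png

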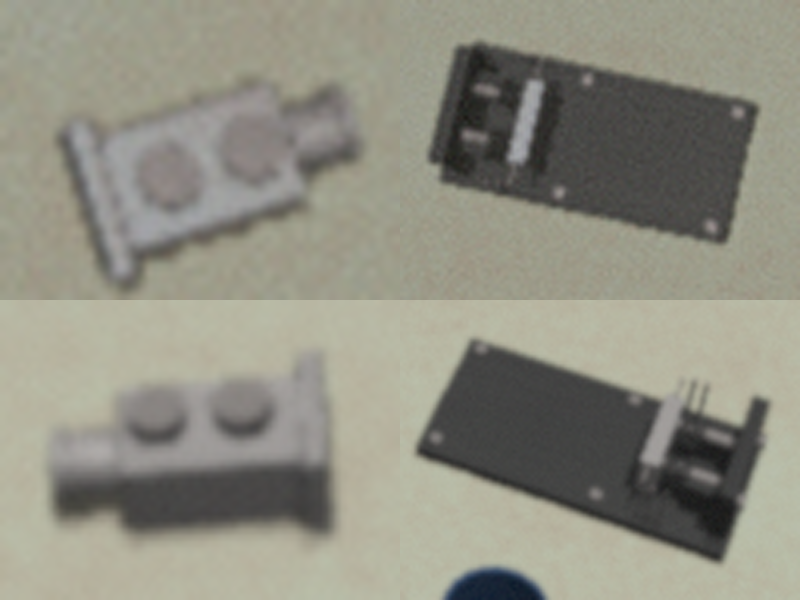

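The crops show these points:
- **Housing, top view:** front plug (366.1,219.5), rear plug (377,216), with the flange top edge running from (354.1,214) to (360.4,232).
- **Jig, top view:** bed corners at (225.8,172.8), (295.2,188), (287,222.2) and (216.5,207), and the stop top at (238.5,192.5).

I'll fit the poses using both cameras.

```bash
cat > fit.py <<'E'
from h import *
from scipy.optimize import least_squares
T=dict(np.load('pics/top.npz'));S=dict(np.load('pics/scene.npz'))
def fit(obs,x0):
    def w(x,p): c,s=np.cos(x[2]),np.sin(x[2]); return [x[0]+c*p[0]-s*p[1],x[1]+s*p[0]+c*p[1],p[2]]
    f=lambda x:np.concatenate([proj(c,w(x,p))-u for c,p,u in obs])
    r=least_squares(f,x0,x_scale=[.1,.1,1]); print(r.x.round(4),np.degrees(r.x[2]).round(2),r.fun.round(1)); return r.x
E
python3 - <<'E'
from fit import *
zp=.0545
ht=[(T,(.014,0,zp),(366.1,219.5)),(T,(-.022,0,zp),(377,216)),(T,(.043,.033,.046),(354.1,232.5-18)),(T,(.043,-.033,.046),(360.4,231.9))]
hs=[(S,(.014,0,zp),(263.9,183.5)),(S,(-.022,0,zp),(250.1,184.3))]
p=[ray(T,366.1,219.5,zp),ray(T,377,216,zp)];d=p[0]-p[1];y0=np.arctan2(d[1],d[0]);c=p[1]
print(p)
# flange y-sign check
for sg in(1,-1):
    o=[(a,(q[0],sg*q[1],q[2]),u) for a,q,u in ht]; fit(o,[c[0],c[1],y0])
    fit(o+hs,[c[0],c[1],y0])
b=.012
q=[ray(T,295.25,188,b),ray(T,225.75,172.75,b)];d=q[1]-q[0];y0=np.arctan2(d[1],d[0]);m=ray(T,256,197,b)
for sg in(1,-1):
    k=.062*sg
    jt=[(T,(.125,k,b),(225.75,172.75)),(T,(-.125,k,b),(295.25,188)),(T,(-.125,-k,b),(287,222.25)),(T,(.125,-k,b),(216.5,207)),(T,(.0525,0,.056),(238.2,192.5))]
    js=[(S,(-.125,-k,b),(363.7,208.1)),(S,(-.125,k,b),(345.4,244)),(S,(.125,k,b),(443,278.2))]
    fit(jt,[m[0],m[1],y0]); fit(jt+js,[m[0],m[1],y0]); fit(js,[m[0],m[1],y0])
for n,u in dict(wr=(337,156),sd=(288,252),br=(331,206),mug=(268,133)).items(): print(n,ray(T,*u,.01).round(3))
r=readout.sense();print(Ro.from_quat(r['tool_rot']).as_matrix().round(3))
E
```

```text
[array([ 0.45840018, -0.14950464,  0.0545    ]), array([ 0.46890692, -0.18555997,  0.0545    ])]
[ 0.4613 -0.1629  1.8539] 106.22 [ -0.    0.3  -0.5   0.5   6.5  17.8  -6.1 -18.8]
[ 0.4621 -0.1612  1.8861] 108.07 [ -0.5   0.2  -1.    0.    6.4  17.8  -6.8 -18.5  -0.7  -0.8  -0.7  -0.1]
[ 0.4617 -0.1627  1.887 ] 108.11 [-0.   0.3 -0.6  0.1 -0.  -1.   0.6  0.5]
[ 0.4621 -0.1612  1.8929] 108.46 [-0.5  0.2 -1.1 -0.  -0.5 -1.   0.2  0.5 -0.7 -0.8 -0.7 -0.1]
[0.5474 0.2175 1.3484] 77.26 [ -9.5  34.9  -7.   34.    8.7 -35.8   8.  -34.6  -0.1  -0.2]
[0.5671 0.2142 1.126 ] 64.52 [ -9.5  20.2 -12.6  34.8  10.8 -32.7  15.4 -46.6   2.1  -9.4 -23.6  29.9
  21.6 -37.2  11.6 -25.5]
[0.603  0.1957 0.8094] 46.37 [-28.   26.8  28.5 -32.    0.4   0.9]
[0.5462 0.2177 1.3269] 76.03 [-0.7 -0.6  0.6 -0.4  0.6  0.8 -0.4  0.2 -0.1 -0.1]
[0.5492 0.2215 1.3314] 76.29 [-1.9 -1.3 -0.6 -1.4 -0.4 -0.2 -1.5 -0.5 -1.2 -0.9 -1.9 -1.4 -1.7 -2.
  0.1 -1.1]
[0.5531 0.2247 1.3253] 75.93 [-0.6 -0.3 -0.7 -0.8  1.2  0.8]
wr [ 0.683 -0.063  0.01 ]
sd [0.359 0.112 0.01 ]
br [ 0.51  -0.037  0.01 ]
mug [0.771 0.175 0.01 ]
[[-0.908  0.419 -0.001]
 [ 0.419  0.908 -0.002]
 [ 0.    -0.002 -1.   ]]
```

>>> send_rows --commands "0 -0.95 -0.75 0 0;0 -0.95 -0.75 0 0;0 -0.95 -0.75 0 0;0 -0.95 -0.75 0 0;0 -0.95 -0.75 0 0;0 -0.95 -0.75 0 0;0 -0.95 -0.75 0 0;0 -0.95 -0.75 0 0;0 -0.95 -0.75 0 0;0 -0.95 -0.75 0 0;0 -0.95 -0.75 0 0;0 -0.95 -0.75 0 0;0 -0.95 -0.75 0 0;0 -0.95 -0.75 0 0;0 -0.95 -0.75 0 0;0 -0.95 -0.75 0 0;0 -0.95 -0.75 0 0" --grip_force 40

```text
t: 1.52
tcp_pos: [0.4484, 0.1992, 0.2057]
tool_rot: [0.215, 0.977, -0.0, -0.0]
force: [0.2, -0.1, 0.7]
finger_gap: 0.001
gripper_force: 0.0
```

>>> send_rows --commands "0 -0.45 -0.92 0 0;0 -0.45 -0.92 0 0;0 -0.45 -0.92 0 0;0 -0.45 -0.92 0 0;0 -0.45 -0.92 0 0;0 -0.45 -0.92 0 0;0 -0.45 -0.92 0 0;0 -0.45 -0.92 0 0;0 -0.45 -0.92 0 0;0 -0.45 -0.92 0 0;0 -0.45 -0.92 0 0;0 -0.45 -0.92 0 0;0 -0.45 -0.92 0 0;0 -0.45 -0.92 0 0;0 -0.45 -0.92 0 0;0 -0.45 -0.92 0 0;0 -0.45 -0.92 0 0"

```text
t: 2.93
tcp_pos: [0.4556, -0.1486, 0.2057]
tool_rot: [0.215, 0.977, 0.0, -0.0]
force: [-0.0, -0.2, 0.5]
finger_gap: 0.002
gripper_force: 0.0
```

>>> send_rows --commands "0 0 0 0 1;0 0 0 0 1;0 0 0 0.5 1;0 0 0 0.5 1;0 0 0 0.5 1;0 0 0 0.5 1;0 0 0 0.5 1;0 0 0 0.5 1;0 0 0 0.5 1;0 0 0 0.5 1;0 0 0 0.5 1;0 0 0 0.5 0.75;0 0 0 0 0"

```text
t: 4.02
tcp_pos: [0.4547, -0.147, 0.1043]
tool_rot: [0.587, 0.81, -0.0, -0.002]
force: [0.5, -0.3, 0.6]
finger_gap: 0.002
gripper_force: 0.0
```

Run:
```python
from fit import *
r=readout.sense();R=Ro.from_quat(r['tool_rot']).as_matrix();print(r['t'],r['tcp_pos'],r['force'],r['finger_gap']);print(R.round(3),np.degrees(np.arctan2(R[1,0],R[0,0])))
s=snap('scene','s1.png');t=snap('top','t1.png')
a=s['pixels'][130:230,180:340,::-1];cv2.imwrite('pics/c1.png',cv2.resize(a,None,fx=5,fy=5,interpolation=2))
print('tip px scene',proj(s,r['tcp_pos']+[0,0,-.008]),'front/rear expected',proj(s,[.4576,-.1487,.0545]))
```

```text
4.0167 [ 0.45467682 -0.14696008  0.10431742] [ 0.49558876 -0.27565477  0.60971779] 0.0016689612628058728
[[-0.311  0.95  -0.004]
 [ 0.95   0.311  0.002]
 [ 0.003 -0.003 -1.   ]] 108.1463413804436
tip px scene [262.17715036 170.84021228] front/rear expected [262.89061809 182.62820662]
```

View pics/c1.png

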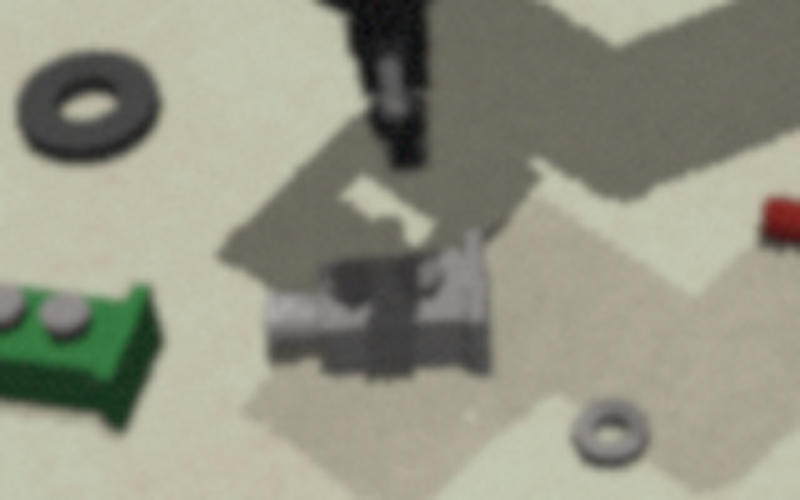

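The crop shows the closed fingertip at about (408,165), which is scene (261.6,163). It is above the front plug at about crop (390,270), roughly aligned in columns. I'll centre it and approach gently.

>>> send_rows --commands "0 -0.12 0.11 0.4 0;0 0 0 0.4 0;0 0 0 0.4 0;0 0 0 0.4 0;0 0 0 0.1 0;0 0 0 0.1 0;0 0 0 0 0"

```text
t: 4.7
tcp_pos: [0.4586, -0.1491, 0.0695]
tool_rot: [0.586, 0.81, -0.0, -0.001]
force: [0.2, -0.5, 0.2]
finger_gap: -0.004
gripper_force: 0.0
```

Run:
```python
from fit import *
r=readout.sense();print(r['tcp_pos'],r['force'])
s=snap('scene','s2.png');t=snap('top','t2.png')
a=s['pixels'][140:220,220:300,::-1];b=t['pixels'][190:240,345:395,::-1]
f=lambda i:cv2.resize(i,(400,400),interpolation=2)
cv2.imwrite('pics/c2.png',np.hstack([f(a),f(b)]))
print(proj(s,r['tcp_pos']+[0,0,-.008]),proj(t,r['tcp_pos']+[0,0,-.008]))
```

```text
[ 0.45860147 -0.14914451  0.06948229] [ 0.17600359 -0.50423448  0.19018713]
[262.35548381 181.07509942] [366.21672797 219.3040588 ]
```

View pics/c2.png

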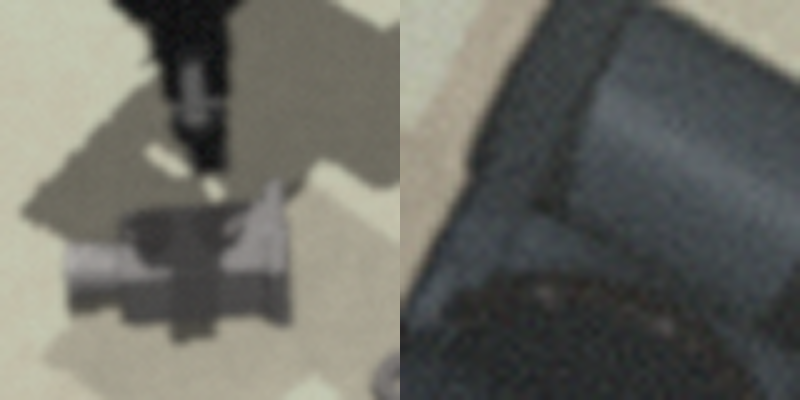

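The fingertip is at scene (262,174), a few pixels above the front plug. I'll go down slowly and watch the force.

>>> send_rows --commands "0 0 0 0.1 0;0 0 0 0.1 0;0 0 0 0.1 0;0 0 0 0.1 0;0 0 0 0 0"

```text
t: 5.22
tcp_pos: [0.4587, -0.1492, 0.0617]
tool_rot: [0.586, 0.81, -0.0, -0.0]
force: [0.0, -0.1, 0.4]
finger_gap: 0.001
gripper_force: 0.0
```

>>> send_rows --commands "0 0 0 0.1 0;0 0 0 0.1 0;0 0 0 0 0"

```text
t: 5.47
tcp_pos: [0.4587, -0.1492, 0.0577]
tool_rot: [0.586, 0.81, -0.0, -0.0]
force: [0.7, 0.1, -0.1]
finger_gap: -0.0
gripper_force: 0.0
```

>>> send_rows --commands "0 0 0 0.1 0;0 0 0 0.1 0;0 0 0 0 0"

```text
t: 5.72
tcp_pos: [0.4587, -0.1492, 0.0537]
tool_rot: [0.586, 0.81, -0.0, -0.0]
force: [0.0, 0.9, 1.1]
finger_gap: 0.002
gripper_force: 0.0
```

Run:
```python
from fit import *
r=readout.sense();print(r['tcp_pos'],r['force'],r['ft_torque'])
s=snap('scene','s3.png')
a=s['pixels'][150:210,225:305,::-1]
cv2.imwrite('pics/c3.png',cv2.resize(a,(800,600),interpolation=2))
print(proj(s,r['tcp_pos']+[0,0,-.008]),proj(s,r['tcp_pos']+[0,0,.012]))
```

```text
[ 0.45869957 -0.14919918  0.05366556] [0.00723288 0.89216147 1.09537602] [-0.00451427  0.01481967  0.03426882]
[262.94206237 185.17636302] [262.16064448 180.0088353 ]
```

View pics/c3.png

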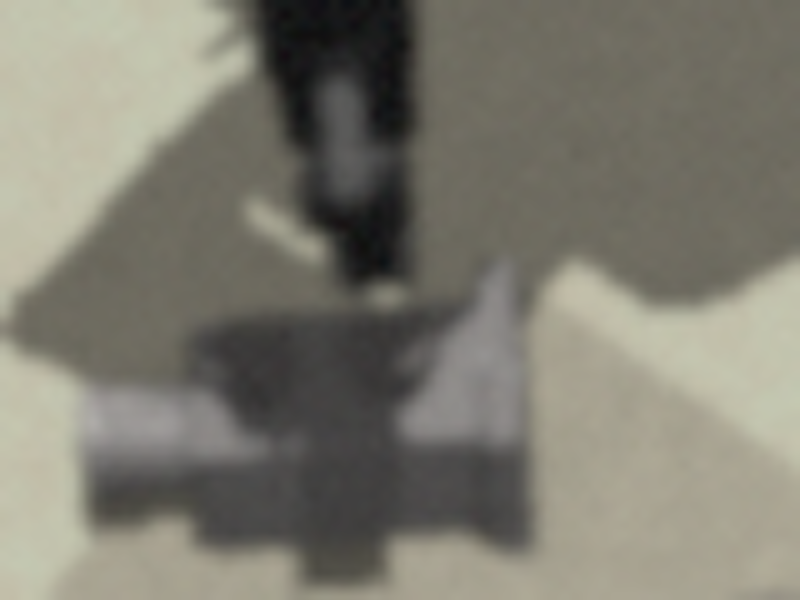

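The fingertip is at scene (262.5,178.5), still higher in the picture than predicted, and there is no contact. I'll check the calibration against the robot base.

Run:
```python
from fit import *
print('base',proj(S,[0,0,0]),proj(T,[0,0,0]))
p=np.array([.4587,-.1492,.0457])
for d in ([.01,0,0],[0,.01,0],[0,0,.01]): print(d,proj(S,p+d)-proj(S,p))
for n in('scene','top'):
    s=np.load('pics/%s.npz'%n); print(n,s['eye'],s['rotation'],s['intrinsics'][0,0])
a=cv2.imread('pics/scene0.png')[70:130,300:400];b=cv2.imread('pics/top0.png')[310:400,270:390]
cv2.imwrite('pics/base.png',np.hstack([cv2.resize(a,(400,300)),cv2.resize(b,(400,300))]))
```

```text
base [344.7895356   97.71016364] [324.07770242 361.95205111]
[0.01, 0, 0] [-0.97674292  2.77704116]
[0, 0.01, 0] [3.67187262 0.47544195]
[0, 0, 0.01] [-0.38845521 -2.56884628]
scene [1.29544284 0.17418025 1.01121113] [ 0.60039703  0.71970203 -0.27398372 -0.21560454] 496.51205174525
top [ 0.38351272 -0.0149252   1.28448809] [-0.69653899  0.715057   -0.04049868  0.04343702] 376.48354859278356
```

View pics/base.png

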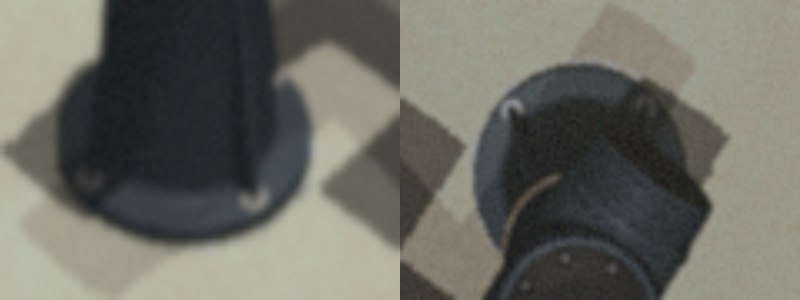

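The calibration is consistent with the base, so the shut fingertips must simply be farther back than assumed. I'll keep feeling downward.

>>> send_rows --commands "0 0 0 0.1 0;0 0 0 0.1 0;0 0 0 0.1 0;0 0 0 0 0"

```text
t: 6.1
tcp_pos: [0.4587, -0.1492, 0.0476]
tool_rot: [0.586, 0.81, -0.0, -0.0]
force: [0.7, -0.4, -0.8]
finger_gap: -0.001
gripper_force: 0.0
```

>>> send_rows --commands "0 0 0 0.1 0;0 0 0 0.1 0;0 0 0 0.05 0;0 0 0 0 0"

```text
t: 6.43
tcp_pos: [0.4587, -0.1492, 0.0427]
tool_rot: [0.586, 0.81, -0.0, -0.0]
force: [0.1, 0.2, -0.8]
finger_gap: -0.001
gripper_force: 0.0
```

>>> send_rows --commands "0 0 0 0.1 0;0 0 0 0.1 0;0 0 0 0 0"

```text
t: 6.68
tcp_pos: [0.4587, -0.1492, 0.0387]
tool_rot: [0.586, 0.81, -0.0, -0.0]
force: [0.6, -0.5, -0.5]
finger_gap: 0.004
gripper_force: 0.0
```

Run:
```python
from fit import *
r=readout.sense();print(r['tcp_pos'],r['force'],r['ft_torque'])
s=snap('scene','s4.png')
a=s['pixels'][150:210,225:305,::-1]
cv2.imwrite('pics/c4.png',cv2.resize(a,(800,600),interpolation=2))
```

```text
[ 0.45873729 -0.14920735  0.03868346] [ 0.63217316 -0.54055948 -0.50463478] [-0.02280459  0.02242597  0.02575329]
```

View pics/c4.png

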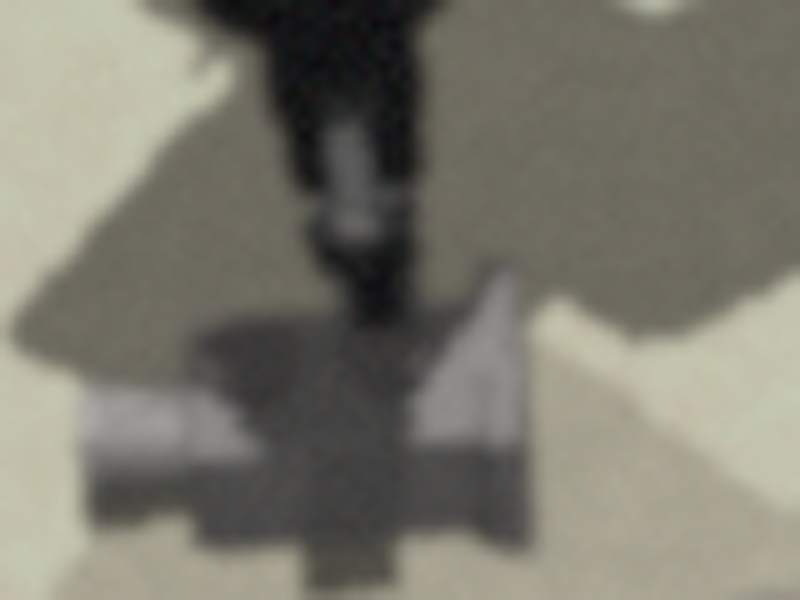

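The fingertip is now at scene (262.8,182.2), overlapping the housing's back edge just above the front plug. I'll continue gently.

>>> send_rows --commands "0 0 0 0.05 0;0 0 0 0.05 0;0 0 0 0.05 0;0 0 0 0 0"

```text
t: 7.07
tcp_pos: [0.4588, -0.1493, 0.0359]
tool_rot: [0.586, 0.81, -0.0, -0.0]
force: [-0.8, -0.2, 1.1]
finger_gap: -0.005
gripper_force: 0.0
```

>>> send_rows --commands "0 0 0 0.05 0;0 0 0 0.05 0;0 0 0 0 0"

```text
t: 7.32
tcp_pos: [0.4588, -0.1493, 0.0339]
tool_rot: [0.586, 0.81, -0.0, -0.0]
force: [0.1, -0.1, -0.2]
finger_gap: 0.001
gripper_force: 0.0
```

>>> send_rows --commands "0 0 0 0.05 0;0 0 0 0.05 0;0 0 0 0 0"

```text
t: 7.57
tcp_pos: [0.4588, -0.1493, 0.0318]
tool_rot: [0.586, 0.81, -0.0, -0.0]
force: [-0.3, 0.4, -0.0]
finger_gap: -0.003
gripper_force: 0.0
```

>>> send_rows --commands "0 0 0 0.05 0;0 0 0 0.05 0;0 0 0 0 0"

```text
t: 7.82
tcp_pos: [0.4588, -0.1493, 0.0299]
tool_rot: [0.586, 0.81, -0.0, -0.0]
force: [0.4, -0.7, 0.2]
finger_gap: 0.001
gripper_force: 0.0
```

Run:
```python
from fit import *
p=np.array([.2617,.5668,.205]);y=np.array([.419,.908,0])
for dz in(-.008,.005,.02,.03): print(dz,[proj(S,p+y*k+[0,0,dz]).round(1).tolist() for k in(-.0427,-.057,0,.0427,.057)])
a=cv2.imread('pics/scene0.png')[60:130,530:630];s=snap('scene','s5.png');b=s['pixels'][150:210,225:305,::-1]
cv2.imwrite('pics/c5.png',np.hstack([cv2.resize(a,(400,280),interpolation=2),cv2.resize(b,(400,280),interpolation=2)]))
r=readout.sense();print(r['force'],proj(s,r['tcp_pos']))
```

```text
-0.008 [[541.0, 115.6], [535.4, 113.6], [558.2, 122.0], [575.8, 128.4], [581.8, 130.7]]
0.005 [[542.7, 111.6], [537.0, 109.5], [560.0, 117.9], [577.8, 124.4], [583.9, 126.6]]
0.02 [[544.7, 106.8], [538.9, 104.7], [562.2, 113.1], [580.2, 119.5], [586.3, 121.7]]
0.03 [[546.0, 103.5], [540.2, 101.4], [563.7, 109.8], [581.8, 116.3], [588.0, 118.5]]
[-0.12730459  0.21933355  0.72408461] [263.50634456 189.19640524]
```

View pics/c5.png

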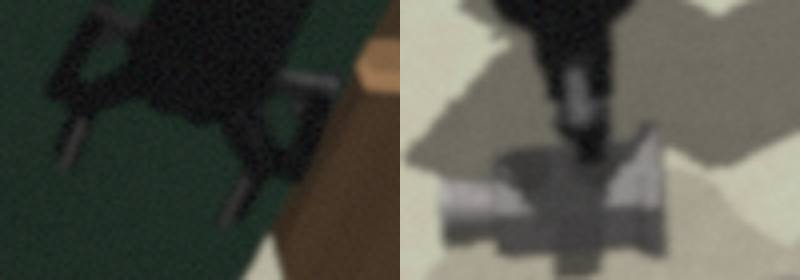

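The start-pose tips are at scene (547,101) and (587,115.5), and now the tip is at (263,184.3). Both fit tips sitting about 25–30 mm higher than stated, so contact should be just ahead.

>>> send_rows --commands "0 0 0 0.05 0;0 0 0 0.05 0;0 0 0 0 0"

```text
t: 8.12
tcp_pos: [0.459, -0.1494, 0.0283]
tool_rot: [0.586, 0.81, 0.0, 0.0]
force: [-0.7, 0.2, 2.3]
finger_gap: 0.0
gripper_force: 1.5
```

>>> send_rows --commands "0 0 0 0.05 0;0 0 0 0.05 0;0 0 0 0 0"

```text
t: 8.37
tcp_pos: [0.459, -0.1494, 0.0266]
tool_rot: [0.586, 0.81, 0.0, 0.0]
force: [-0.6, 0.9, 7.1]
finger_gap: 0.0
gripper_force: 3.2
```

>>> send_rows --commands "0 0 0 0.05 0;0 0 0 0.05 0;0 0 0 0 0"

```text
t: 8.62
tcp_pos: [0.459, -0.1494, 0.0247]
tool_rot: [0.586, 0.81, 0.0, 0.0]
force: [-1.1, 0.4, 6.6]
finger_gap: -0.001
gripper_force: 3.5
```

>>> send_rows --commands "0 0 0 0.05 0;0 0 0 0.05 0;0 0 0 0 0"

```text
t: 8.87
tcp_pos: [0.459, -0.1494, 0.0227]
tool_rot: [0.586, 0.81, 0.0, 0.0]
force: [-1.3, 1.0, 8.0]
finger_gap: -0.001
gripper_force: 3.9
```

>>> send_rows --commands "0 0 0 0.05 0;0 0 0 0 0"

```text
t: 9.03
tcp_pos: [0.4591, -0.1494, 0.0226]
tool_rot: [0.586, 0.81, 0.0, 0.001]
force: [-1.1, 1.2, 16.1]
finger_gap: 0.003
gripper_force: 8.2
```

>>> send_rows --commands "0 0 0 0.04 0;0 0 0 0 0"

```text
t: 9.2
tcp_pos: [0.4591, -0.1494, 0.0226]
tool_rot: [0.586, 0.81, 0.0, 0.001]
force: [-2.6, 2.0, 23.1]
finger_gap: 0.005
gripper_force: 11.7
```

>>> send_rows --commands "0 0 0 -0.7 0;0 0 0 -0.3 0;0 -0.6 0 0 0;0 -0.6 0 0 0;0 -0.6 0 0 0;0 0 0 0.25 0;0 0 0 0.2 0;0 0 0 0.1 0;0 0 0 0.05 0;0 0 0 0.05 0;0 0 0 0 0"

```text
t: 10.12
tcp_pos: [0.4694, -0.1835, 0.0271]
tool_rot: [0.586, 0.81, -0.0, -0.001]
force: [-2.5, -1.5, 4.6]
finger_gap: -0.001
gripper_force: 2.2
```

>>> send_rows --commands "0 0 0 0.05 0;0 0 0 0.05 0;0 0 0 0.05 0;0 0 0 0.05 0;0 0 0 0 0"

```text
t: 10.53
tcp_pos: [0.4694, -0.1835, 0.0235]
tool_rot: [0.586, 0.81, -0.0, -0.0]
force: [-2.9, -2.1, 6.4]
finger_gap: -0.0
gripper_force: 3.6
```

>>> send_rows --commands "0 0 0 0.05 0;0 0 0 0.05 0;0 0 0 0.03 0;0 0 0 0 0"

```text
t: 10.87
tcp_pos: [0.4695, -0.1836, 0.0226]
tool_rot: [0.586, 0.81, -0.001, 0.0]
force: [-4.5, -1.3, 22.1]
finger_gap: -0.001
gripper_force: 11.0
```

Both plugs are home: each hit a hard stop at the same TCP height with about 22 N. Next I'll open, centre over the housing and straddle it.

>>> send_rows --commands "0 0 0 -0.8 0;85 0 0 -0.8 0;85 0 0 -0.8 0;85 0.57 0 0 0;85 0.57 0 0 0;85 0 0 0 0;85 0 0 0 0;85 0 0 0 0;85 0 0 0 0;85 0 0 0 0"

```text
t: 11.7
tcp_pos: [0.4631, -0.162, 0.0681]
tool_rot: [0.586, 0.81, -0.0, -0.0]
force: [-0.4, -1.0, 1.2]
finger_gap: 0.999
gripper_force: 0.0
```

>>> send_rows --commands "85 0 0 0.7 0;85 0 0 0.7 0;85 0 0 0.7 0;85 0 0 0.6 0;85 0 0 0.5 0;85 0 0 0.5 0;85 0 0 0.4 0;85 0 0 0.3 0;85 0 0 0 0"

```text
t: 12.45
tcp_pos: [0.4625, -0.1616, -0.0205]
tool_rot: [0.586, 0.81, -0.0, -0.001]
force: [-0.7, 0.3, 0.5]
finger_gap: 0.997
gripper_force: 0.0
```

>>> send_rows --commands "60 0 0 0 0;52 0 0 0 0;40 0 0 0 0;40 0 0 0 0;40 0 0 0 0;40 0 0 0 0;40 0 0 0 0;40 0 0 0 0;40 0 0 0 0" --grip_force 70

```text
t: 13.2
tcp_pos: [0.4632, -0.1621, -0.0185]
tool_rot: [0.586, 0.81, -0.0, 0.001]
force: [-1.7, -0.2, 6.0]
finger_gap: 0.577
gripper_force: 73.0
```

The housing is gripped at an opening of about 49 mm. I'll refine the jig pose numerically from the saved first pictures.

```bash
cat > jig.py <<'E'
from fit import *
# saved npz has been overwritten for scene/top pixels; calibration is constant
def bed(img,x0,y0,x1,y1,th):
    g=cv2.GaussianBlur(cv2.cvtColor(img,cv2.COLOR_BGR2GRAY),(3,3),0)[y0:y1,x0:x1]
    g=cv2.resize(g,None,fx=8,fy=8,interpolation=cv2.INTER_CUBIC)
    m=((g<th)*255).astype('uint8'); m=cv2.morphologyEx(m,cv2.MORPH_CLOSE,np.ones((65,65)))
    m=cv2.morphologyEx(m,cv2.MORPH_OPEN,np.ones((41,41)))
    c=max(cv2.findContours(m,0,1)[0],key=cv2.contourArea); r=cv2.minAreaRect(c)
    q=cv2.approxPolyDP(cv2.convexHull(c),20,True)[:,0]
    f=lambda p:((np.array(p)+.5)/8-.5+[x0,y0]).round(2)
    return r,f(cv2.boxPoints(r)),f(q)
t=cv2.imread('pics/top0.png');s=cv2.imread('pics/scene0.png')
g=cv2.cvtColor(t,cv2.COLOR_BGR2GRAY);print('bed/table grey',g[200,270],g[180,320])
for th in(75,90,105):
    r,b,q=bed(t,205,160,310,235,th);print(th,r[1],b.tolist(),'poly',q.tolist())
# bright pad in top
c=g[165:215,225:252];m=(cv2.resize(c,None,fx=8,fy=8,interpolation=2)>120).astype('uint8')
n,l,st,ce=cv2.connectedComponentsWithStats(m)
for i in range(1,n):
    if st[i,4]>300: print('pad?',((ce[i]+.5)/8-.5+[225,165]).round(2),st[i])
E
python3 jig.py
```

```text
bed/table grey 73 156
75 (600.5328979492188, 273.21405029296875) [[212.9, 205.48], [220.39, 172.16], [293.63, 188.63], [286.14, 221.95]] poly [[220.31, 175.31], [227.94, 174.19], [292.44, 188.94], [286.81, 218.94], [217.19, 205.94], [215.06, 195.94]]
90 (612.4703979492188, 282.02880859375) [[212.19, 205.95], [219.77, 171.52], [294.54, 187.99], [286.96, 222.42]] poly [[220.06, 174.31], [293.31, 188.06], [286.94, 220.69], [217.06, 206.69], [214.31, 196.31]]
105 (619.6690063476562, 290.26214599609375) [[211.68, 206.21], [219.52, 170.79], [295.15, 187.53], [287.3, 222.96]] poly [[219.56, 174.31], [229.94, 173.44], [293.69, 187.56], [287.19, 221.06], [216.56, 206.94], [213.81, 196.94]]
pad? [239.27 169.78] [    0     0   216   106 17754]
pad? [236.99 191.96] [  65  137   69  164 5422]
pad? [232.23 212.73] [   0  358  175   42 3940]
```

>>> send_rows --commands "40 0 0 -0.3 0;40 0 0 -0.6 0;40 0 0 -0.8 0;40 0 0 -0.8 0;40 0 0 -0.8 0;40 0 0 0 0"

```text
t: 13.7
tcp_pos: [0.4644, -0.1625, 0.0489]
tool_rot: [0.586, 0.81, 0.0, 0.002]
force: [0.8, -0.7, -3.8]
finger_gap: 0.578
gripper_force: 72.9
```

Run:
```python
from fit import *
b=.012
for P in ([(295.15,187.53),(287.3,222.96),(211.68,206.21),(219.52,170.79)],[(294.54,187.99),(286.96,222.42),(212.19,205.95),(219.77,171.52)]):
    w=[ray(T,*u,b)[:2] for u in P]; e=(w[0]+w[1])/2; f=(w[2]+w[3])/2; d=(f-e)/np.linalg.norm(f-e)
    print('yaw',np.degrees(np.arctan2(d[1],d[0])),'len',np.linalg.norm(f-e),'wid',np.linalg.norm(w[0]-w[1]),'centre from -x end',e+.125*d)
    n=np.array([-d[1],d[0]])
    for u in((237,192),(238.2,192.5)): q=ray(T,*u,.056)[:2]-(e+.125*d); print('pad in jig',q@d,q@n)
# scene: pad + bed edges
import itertools
s=cv2.imread('pics/scene0.png');g=cv2.cvtColor(s,cv2.COLOR_BGR2GRAY)
c=cv2.resize(cv2.GaussianBlur(g,(3,3),0)[200:285,338:470],None,fx=8,fy=8,interpolation=2);m=((c<105)*255).astype('uint8')
m=cv2.morphologyEx(cv2.morphologyEx(m,3,np.ones((41,41))),2,np.ones((41,41)))
k=max(cv2.findContours(m,0,1)[0],key=cv2.contourArea);q=cv2.approxPolyDP(cv2.convexHull(k),16,True)[:,0]
print(((q+.5)/8-.5+[338,200]).round(1).tolist())
x=(.5465,.2178,1.3265);C,Sn=np.cos(x[2]),np.sin(x[2])
for p in((-.125,-.062),(-.125,.062),(.125,.062),(.125,-.062)):
  for z in(.012,0): print(p,z,proj(S,[x[0]+C*p[0]-Sn*p[1],x[1]+Sn*p[0]+C*p[1],z]).round(1))
```

```text
yaw 75.97124504608084 len 0.26575333879355084 wid 0.12365764098373908 centre from -x end [0.54673844 0.21935465]
pad in jig 0.05471511061443759 -0.00015161911029450798
pad in jig 0.05044169537299714 0.0006051456245441387
yaw 76.03413596795954 len 0.2626706284824573 wid 0.12013379461850057 centre from -x end [0.54676618 0.2210052 ]
pad in jig 0.053106458337963125 -0.0005831059439988124
pad in jig 0.04883387633633223 0.00017834906387146707
[[361.9, 209.8], [371.7, 210.3], [454.8, 234.4], [454.8, 241.9], [442.7, 276.9], [346.4, 244.3], [346.4, 239.3]]
(-0.125, -0.062) 0.012 [342.3 240.7]
(-0.125, -0.062) 0 [342.2 243.5]
(-0.125, 0.062) 0.012 [360.7 205.6]
(-0.125, 0.062) 0 [360.5 208.5]
(0.125, 0.062) 0.012 [454.9 236.8]
(0.125, 0.062) 0 [454.  239.7]
(0.125, -0.062) 0.012 [441.3 276.1]
(0.125, -0.062) 0 [440.4 278.8]
```

The jig centre is about (0.547, 0.219) at a yaw of 76°. I'll turn the housing into line and carry it over.

>>> send_rows --commands "40 0 0 0 0.5;40 0 0 0 1;40 0 0 0 1;40 0 0 0 1;40 0 0 0 1;40 0 0 0 1;40 0 0 0 1;40 0 0 0 1;40 0 0 0 0.55;40 0 0 0 0"

```text
t: 14.53
tcp_pos: [0.4624, -0.1614, 0.0457]
tool_rot: [0.788, 0.615, -0.0, -0.001]
force: [-0.6, -0.3, -4.5]
finger_gap: 0.578
gripper_force: 72.3
```

>>> send_rows --commands "40 0.5 0 0 0;40 0.95 -0.04 0 0;40 0.95 -0.04 0 0;40 0.95 -0.04 0 0;40 0.95 -0.04 0 0;40 0.95 -0.04 0 0;40 0.95 -0.04 0 0;40 0.95 -0.04 0 0;40 0.95 -0.04 0 0;40 0.95 -0.04 0 0;40 0.95 -0.04 0 0;40 0.95 -0.04 0 0;40 0.95 -0.04 0 0;40 0.95 -0.04 0 0;40 0.95 -0.04 0 0;40 0.95 -0.04 0 0;40 0.95 -0.04 0 0;40 0.95 0 0 0;40 0.95 0 0 0;40 0.5 0 0 0"

```text
t: 16.2
tcp_pos: [0.5378, 0.1951, 0.0461]
tool_rot: [0.787, 0.617, 0.0, -0.0]
force: [-0.0, 0.2, -4.1]
finger_gap: 0.577
gripper_force: 72.5
```

>>> send_rows --commands "40 0 0 0 0;40 0 0 0 0"

```text
t: 16.37
tcp_pos: [0.5372, 0.1928, 0.0461]
tool_rot: [0.787, 0.616, -0.001, -0.0]
force: [-0.9, 0.6, -4.3]
finger_gap: 0.579
gripper_force: 72.5
```

>>> send_rows --commands "40 0 0.14 0.5 0;40 0 0 0.5 0;40 0 0 0.5 0;40 0 0 0.4 0;40 0 0 0.3 0;40 0 0 0 0;40 0 0 0 0"

```text
t: 16.95
tcp_pos: [0.5404, 0.1915, 0.0018]
tool_rot: [0.788, 0.616, -0.001, -0.0]
force: [0.1, -0.2, -3.3]
finger_gap: 0.574
gripper_force: 72.7
```

Run:
```python
from fit import *
r=readout.sense();print(r['tcp_pos'],r['force'])
s=snap('scene','s6.png');t=snap('top','t6.png')
a=s['pixels'][190:285,345:470,::-1];b=t['pixels'][160:235,205:305,::-1]
cv2.imwrite('pics/c6.png',np.hstack([cv2.resize(a,None,fx=4,fy=5,interpolation=2),cv2.resize(b,(300,475),interpolation=2)]))
```

```text
[0.54040593 0.19152463 0.0018296 ] [ 0.05494136 -0.22969045 -3.29468921]
```

View pics/c6.png

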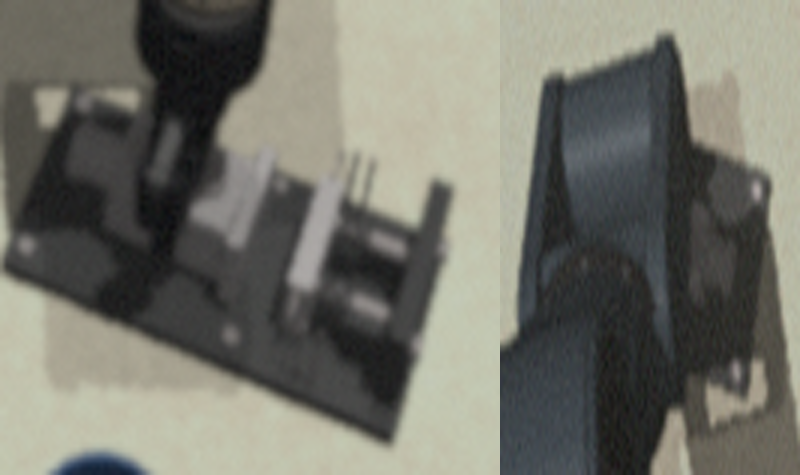

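The last picture shows the housing just above the bed with its flange, far top corner at about scene (412,220), facing the pad. The pad's far top corner is at about (428.8,224.4). I'll compare these with predictions.

Run:
```python
from fit import *
def pr(o,yaw,pts):
    C,Sn=np.cos(np.radians(yaw)),np.sin(np.radians(yaw))
    for p in pts:
        u=proj(S,[o[0]+C*p[0]-Sn*p[1],o[1]+Sn*p[0]+C*p[1],p[2]]); print(p,u.round(1),'crop',((u-[345,190])*[4,5]).round(0))
print('flange');pr((.5404,.1915),76.1,[(x,y,z) for y in(.033,-.033) for x in(.038,.048) for z in(.066,.020)])
print('pad');pr((.5467,.2193),76,[(x,y,z) for y in(.035,-.035) for x in(.045,.060) for z in(.056,.016)])
print('screw?');pr((.5467,.2193),76,[(-.125,-.062,.012),(.125,-.062,.012),(-.125,.062,.012),(.121,.05,.068),(.121,-.05,.068)])
```

```text
flange
(0.038, 0.033, 0.066) [409.6 217.1] crop [259. 136.]
(0.038, 0.033, 0.02) [407.4 228.6] crop [250. 193.]
(0.048, 0.033, 0.066) [413.6 218.4] crop [274. 142.]
(0.048, 0.033, 0.02) [411.2 229.9] crop [265. 200.]
(0.038, -0.033, 0.066) [401.  237.2] crop [224. 236.]
(0.038, -0.033, 0.02) [398.9 248.5] crop [216. 293.]
(0.048, -0.033, 0.066) [405.1 238.6] crop [240. 243.]
(0.048, -0.033, 0.02) [402.9 249.9] crop [232. 300.]
pad
(0.045, 0.035, 0.056) [423.6 223.6] crop [314. 168.]
(0.045, 0.035, 0.016) [421.3 233.5] crop [305. 217.]
(0.06, 0.035, 0.056) [429.6 225.6] crop [338. 178.]
(0.06, 0.035, 0.016) [427.1 235.5] crop [328. 227.]
(0.045, -0.035, 0.056) [414.8 245.2] crop [279. 276.]
(0.045, -0.035, 0.016) [412.6 254.9] crop [271. 324.]
(0.06, -0.035, 0.056) [421.  247.3] crop [304. 287.]
(0.06, -0.035, 0.016) [418.7 257. ] crop [295. 335.]
screw?
(-0.125, -0.062, 0.012) [342.9 240.8] crop [ -8. 254.]
(0.125, -0.062, 0.012) [442.  276.3] crop [388. 431.]
(-0.125, 0.062, 0.012) [361.3 205.7] crop [65. 78.]
(0.121, 0.05, 0.068) [457.1 226.1] crop [448. 181.]
(0.121, -0.05, 0.068) [445.9 258.2] crop [404. 341.]
```

Flange and pad share the same roughly 1 px bias, so they are laterally aligned to about 1 mm. I'll lower onto the bed.

>>> send_rows --commands "40 0 0 0.15 0;40 0 0 0.1 0;40 0 0 0.05 0;40 0 0 0.05 0;40 0 0 0 0;40 0 0 0 0"

```text
t: 17.55
tcp_pos: [0.5408, 0.1919, -0.0044]
tool_rot: [0.788, 0.616, -0.0, -0.0]
force: [0.1, 0.8, -3.3]
finger_gap: 0.577
gripper_force: 72.7
```

>>> send_rows --commands "40 0 0 0.05 0;40 0 0 0.05 0;40 0 0 0 0"

```text
t: 17.8
tcp_pos: [0.541, 0.1919, -0.0064]
tool_rot: [0.788, 0.616, 0.0, 0.0]
force: [-0.8, 0.6, -4.0]
finger_gap: 0.576
gripper_force: 72.9
```

>>> send_rows --commands "40 0 0 0.05 0;40 0 0 0 0"

```text
t: 17.97
tcp_pos: [0.541, 0.1918, -0.0064]
tool_rot: [0.788, 0.616, 0.0, 0.0]
force: [-1.8, 0.2, 2.7]
finger_gap: 0.576
gripper_force: 73.4
```

>>> send_rows --commands "40 0.25 -0.04 -0.01 0;40 0.25 0 0 0;40 0.25 0 0 0;40 0.2 0 0 0;40 0 0 0 0;40 0 0 0 0"

```text
t: 18.47
tcp_pos: [0.5452, 0.2107, -0.0064]
tool_rot: [0.788, 0.616, 0.0, 0.0]
force: [-0.7, -2.0, 4.8]
finger_gap: 0.576
gripper_force: 73.3
```

>>> send_rows --commands "40 0.1 0 0 0;40 0.1 0 0 0;40 0.1 0 0 0;40 0 0 0 0;40 0 0 0 0"

```text
t: 18.88
tcp_pos: [0.5463, 0.2157, -0.0065]
tool_rot: [0.788, 0.616, -0.0, 0.0]
force: [-1.1, -5.1, 5.2]
finger_gap: 0.573
gripper_force: 73.5
```

>>> send_rows --commands "40 0.1 0 -0.01 0;40 0.1 0 0 0;40 0 0 0 0;40 0 0 0 0"

```text
t: 19.22
tcp_pos: [0.5472, 0.2194, -0.0065]
tool_rot: [0.788, 0.616, -0.0, 0.001]
force: [-0.6, -5.5, 4.5]
finger_gap: 0.576
gripper_force: 73.4
```

>>> send_rows --commands "40 0.1 0 -0.01 0;40 0.1 0 0 0;40 0 0 0 0;40 0 0 0 0"

```text
t: 19.55
tcp_pos: [0.5481, 0.2227, -0.0064]
tool_rot: [0.788, 0.616, -0.001, 0.001]
force: [-1.1, -7.7, 3.7]
finger_gap: 0.577
gripper_force: 73.1
```

```bash
cat > meas.py <<'E'
from fit import *
import sys
xj=np.array([np.cos(np.radians(76)),np.sin(np.radians(76)),0])
F=[];P=[];I=[]
for i in range(8):
    s=cams.snapshot('scene');r=readout.sense();F.append(r['force']);P.append(r['tcp_pos']);I.append(s['pixels'].astype(float))
F=np.mean(F,0);p=np.mean(P,0)
print('t',r['t'],'tcp',p.round(4),'F',F.round(2),'Fx',(F@xj).round(2),'xjig',((p-[.5467,.2193,0])@xj).round(4),'torque',r['ft_torque'].round(3))
im=np.mean(I,0).astype('uint8')[...,::-1];cv2.imwrite('pics/now.png',im)
ref=cv2.imread('pics/s6.png')
def up(a):return cv2.resize(cv2.cvtColor(a,7),None,fx=8,fy=8,interpolation=2).astype('float32')
for n,(x0,y0,x1,y1) in dict(nearpad=(415,236,426,260),pad=(417,224,432,258)).items():
    t=up(ref[y0:y1,x0:x1]);w=up(im[y0-4:y1+10,x0-4:x1+16])
    m=cv2.matchTemplate(w,t,cv2.TM_CCOEFF_NORMED);_,v,_,l=cv2.minMaxLoc(m);d=(np.array(l)/8-4);print(n,d,round(v,2),'mm',d[0]/.4)
print('predicted px shift/10mm',proj(S,np.array([.558,.262,.056])+.01*xj)-proj(S,[.558,.262,.056]))
E
python3 meas.py
```

```text
t 19.95 tcp [ 0.5481  0.2227 -0.0064] F [-1.36 -7.22  3.73] Fx -7.33 xjig 0.0037 torque [-1.027  0.112  0.19 ]
nearpad [2.75  0.375] 0.84 mm 6.875
pad [2.25 0.5 ] 0.84 mm 5.625
predicted px shift/10mm [4.06795898 1.37279235]
```

The stop is in about 6.5 mm, which agrees with contact expected at jig x = -3 mm. I'll go on to 14 mm.

>>> send_rows --commands "40 0.1 0 0 0;40 0.1 0 0 0;40 0.1 0 0 0;40 0.1 0 0 0;40 0 0 0 0;40 0 0 0 0"

```text
t: 20.45
tcp_pos: [0.5495, 0.2287, -0.0064]
tool_rot: [0.787, 0.617, -0.002, 0.001]
force: [-2.6, -13.2, 5.0]
finger_gap: 0.581
gripper_force: 73.2
```

```bash
python3 meas.py
```

```text
t 20.85 tcp [ 0.5495  0.2287 -0.0064] F [ -1.85 -12.91   5.35] Fx -12.98 xjig 0.0098 torque [-1.788  0.025  0.121]
nearpad [5.25  1.375] 0.83 mm 13.125
pad [4.625 1.25 ] 0.84 mm 11.5625
predicted px shift/10mm [4.06795898 1.37279235]
```

>>> send_rows --commands "40 0.08 0 0 0;40 0 0 0 0;40 0 0 0 0;40 0 0 0 0;40 0 0 0 0;40 0 0 0 0"

```text
t: 21.35
tcp_pos: [0.5498, 0.2297, -0.0064]
tool_rot: [0.787, 0.617, -0.003, 0.002]
force: [-2.9, -15.3, 6.0]
finger_gap: 0.578
gripper_force: 73.4
```

```bash
python3 meas.py
python3 - <<'E'
from fit import *
r=readout.sense();R=Ro.from_quat(r['tool_rot']).as_matrix();print(np.degrees(np.arctan2(R[1,0],R[0,0])),'tilt',np.degrees(R[:2,2]),np.abs(r['qd']).max())
E
```

```text
t 21.75 tcp [ 0.5498  0.2297 -0.0064] F [ -2.12 -14.88   6.33] Fx -14.95 xjig 0.0108 torque [-2.095  0.018  0.192]
nearpad [5.625 1.375] 0.82 mm 14.0625
pad [5.  1.5] 0.83 mm 12.5
predicted px shift/10mm [4.06795898 1.37279235]
76.1694128810966 tilt [-0.12709901 -0.31834843] 0.0027277770216269995
```

```bash
python3 -c "
from station import sign_off
print(sign_off())"
```

```text
the job is handed in; nothing more can be done
None
```

The job is handed in at about 21.8 s: both plugs are pressed home, and the gripper is still holding the housing upright on the bed against the stop. By camera and arm position the stop is in about 13.5 mm (about 11 N), so its pointers should stand between the pins, though I didn't view them directly.

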